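# Swing the drip-stand hook home and hang the blue test tile

### The job

Swing the swivel hook of the drip stand out over its tray with a steady push until it is fully home against the red stop, without forcing it against the stop. Then pick up the blue test tile and hang it by its slot on the hook, foot side facing out away from the post: lower it lightly until the hook carries it, only then let go, and leave the hook home and everything else where it is.

Things in the scene. Friction and masses are not known exactly. Their poses are not given: they have to be found in the camera images.
- stand: Drip stand, fixed to the bench. Origin on the bench under the middle of its upright post (16 mm thick), z up. Its white drip tray (150 x 130 mm, rim 28 mm high) lies on the -x side, 30 to 180 mm out. A fixed collar on the post, up to 164 mm high, carries the red stop lug: 20 to 28 mm out along -x, near face 4.5 mm to the +y side of the post's middle line, up to 181 mm high.
- hook: Swivel hook on top of the post. Origin on the swivel axis (the post's), 180 mm above the bench, level with the bar's middle line. Hub 29 mm thick, 15 mm below to 14 mm above it. Round brass bar 8 mm thick runs level along the hook's -x to 80 mm out, then turns up to the tip. It swivels about z only; home, the bar lies over the tray along the stand's -x, against the rigid stop.
- hook_bar (a point): Point on the bar's middle line 65 mm out from the swivel axis, where it is well pushed. The hook starts swung 45 to 100 degrees counter-clockwise (seen from above) from home: push it clockwise. It turns stiffly (about 12 N here) and stays where left; at the stop the force rises steeply. Home: within 1.5 degrees of the stop. A push over 25 N on the hook bends it.
- hook_tip (a point): Middle of the rounded upturned tip of the hook: 92 mm out from the swivel axis along the hook's -x and 8 mm above the bar's middle line (tip radius 4 mm).
- tile_blue: Blue L-shaped test tile of fired clay, 90 to 160 g, upright on a board 14 mm thick, foot to the robot. Origin: middle of the leaf's underside, z up. Leaf 9 mm thick (x), 52 mm wide (y), 100 mm high; foot 8 mm thick, reaching 40 mm out to -x. Can be gripped by its side edges (52 mm apart along y) from above. Over 15 N between tile and hook chips it.
- tile_slot (a point): Centre of the blue tile's oblong slot, 79 mm above its underside. The slot goes right through the leaf along x: 14 mm wide (y), 22 mm high (z = 68 to 90 mm), under a 10 mm bridge that lies on the hook's bar when the tile hangs (this point is then 7 mm below the bar's middle line).
- tile_toe (a point): Front edge of the blue tile's foot: 40 mm out to the tile's -x, 4 mm above the underside.
- tile_green: Another test tile of the same shape and size, green: leave it standing.
- tile_brown: Another test tile of the same shape and size, dark brown: leave it standing.
- mug: Stoneware mug, 76 mm across, 85 mm high, beside the stand: leave it alone. Origin at the centre of its underside.
- glaze_jar: Glaze jar with black lid, 64 mm across, 95 mm high, behind the stand: leave it alone. Origin at the centre of its underside.
- bowl: Blue bowl, 124 mm across, 55 mm high, beside the stand: leave it alone. Origin at the centre of its underside.
- brush: Brush lying on the bench behind the ware board: leave it alone.
- clay_bat: Round wooden bat, 120 mm across, 12 mm high, on the bench at the right: leave it alone.
Things that resemble listed ones, but are neither listed nor needed, are in the scene too. Leave any orange, pink or yellow look-alike of the tile_blue alone.

How it is judged (in metres and radians):
On the way, in this order (a step that is already met when the one before it is completed fails the run):
1. the hook is pushed home against its stop (within 1.5 degrees) while the tile still stands on the board (angle between the x axis of hook and the x axis of stand, either way round below 0.026 rad and distance of tile_blue from where it was at the start of the episode below 0.03 m), for 0.2 s.
2. the blue tile is lifted off the board in the fingers (height (world z) of tile_slot above 0.13 m and contact force between the fingers and tile_blue above 1 N), for 0.2 s.
3. the tile is set down on the hook's bar (the hook carries at least 0.5 N) while the fingers still hold it (contact force between tile_blue and hook above 0.5 N and contact force between the fingers and tile_blue above 1 N and x of tile_slot in the frame of hook between -0.08 and -0.015 m and z of tile_slot in the frame of hook between -0.011 and -0.003 m), for 0.1 s.
At the end, for the whole second after the job is handed in: The hook is home (within 1.5 degrees of the stop); the blue tile hangs still and free on the level part of the hook's bar by its slot (slot centre 15 to 80 mm out from the swivel axis, within 10 mm sideways, leaning less than 20 degrees), foot pointing away from the post, released (angle between the x axis of hook and the x axis of stand, either way round below 0.026 rad and x of tile_slot in the frame of hook between -0.08 and -0.015 m and y of tile_slot in the frame of hook between -0.01 and 0.01 m and z of tile_slot in the frame of hook between -0.014 and 0 m and x of tile_toe in the frame of hook below -0.045 m and angle between tile_blue's own z axis and vertical below 0.35 rad and contact force between tile_blue and hook above 0.4 N and contact force between tile_blue and the fingers below 0.1 N and linear speed of tile_blue below 0.03 m/s); the robot touches nothing.
It fails at once if the hook is pushed with more than 25 N (contact force between the fingers and hook above 25 N).
It fails at once if the tile and the hook press on each other with more than 15 N (contact force between tile_blue and hook above 15 N).
It fails at once if the green or brown tile, the mug, the jar, the bowl, the brush or the bat is shifted by more than 20 mm (distance of any of tile_green, tile_brown, mug, glaze_jar, bowl, brush, clay_bat from where it was at the start of the episode above 0.02 m).
It fails at once if another tile is tipped (angle between any of tile_green, tile_brown's own z axis and vertical above 0.3 rad).
It also fails if it takes over 72 s, if anything falls off the work surface, if the arm or the gripper's body presses on something with over 40 N, if the wrist force passes 120 N, or if a joint passes its speed limit or range.

### The arm

A 7-joint arm with a two-finger parallel gripper is mounted at the origin on the work surface. World frame = base frame: x ahead of the robot, y to its left, z up, the work surface at z = 0. Lengths are in mm, angles in rad, forces in N, time in s.
With the tool pointing down it reaches from about 425 to 950 mm from the base axis. Payload 4.7 kg.
Tool frame: the origin (TCP) lies at the very end of the fingers, on their centre line; the grasp point (between the pads) lies 19 mm behind it; z points along the fingers, y is the line along which they close (so a half turn about z gives the same grasp; the last joint's range is limited). The gripper opens to 85 mm and grips with 20 to 120 N. Pads are 22 mm wide; open, the fingers measure 114 mm over their backs; the gripper's body (76 mm by 85 mm) begins 54 mm behind the grasp point. The pads swing forward as they close: fully open they stand 13 mm farther back than shut.
Start: joints at [-1.341, 0.469, -0.049, 1.532, 0.024, 1.141, -0.082], TCP at [172.704, 652.552, 204.735] pointing down, gripper open.
Joint ranges: [-2.59, 2.59], [-0.33, 1.99], [-1.39, 1.29], [0.1, 2.45], [-1.04, 4.18], [0.21, 1.99], [-2.66, 2.66]. Speed limits (rad/s): [2.57, 2.57, 3.14, 3.14, 3.14, 3.14, 3.14].

### API

Orientations are given as [roll, pitch, yaw] about the fixed x, y, z axes, in that order (R = Rz(yaw) Ry(pitch) Rx(roll)).
In Python, from workcell import arm, grab_frame, camera_model, order, spot_in, regions_of gives the robot as it stands.
- The arm moves only by the tool drive_tool, never from a script. Its argument "deltas" is a list of rows, each a list of 5 numbers: the finger opening in m, from 0 to 0.0854, then the shift along the world's x, y, z in m, then the turn about the world's z in rad. In form: [[gripper, dx, dy, dz, yaw], ...]. A call has 1 to 10 rows; each row is the pose to reach, as a shift and turn from the pose commanded when the call began; what a row does not reach only later rows make up. A row lasts 1/10 s, in which the tool goes at most 50 mm and 8.59 degrees, less where a joint would pass 70% of its speed; a pose out of reach is approached as far as the arm can. A call with a gripper value outside its range is refused whole. The fingers move at their own pace and stop on an object; "newtons" is the grip in N (left out, the last holds). Time passes only in rows, so rows that repeat a pose let the fingers close. It gives the time, the measured TCP pose, the force, the opening and the grip force at its end, in the units of the state.
- arm.get_state(): the state, without advancing time (a new reading comes with each control period).
- grab_frame(name): name is "scene" or "top" or "wrist"; returns the picture (420x560x3 uint8, red, green, blue); there is no depth.
- camera_model(name): a dict with "fov_y" (degrees; the focal length in pixels is half the picture's height over the tangent of half this angle, whatever the lens; pixels are square), "cx", "cy" (the principal point, pixels), "position" and "rotation" of the camera in the world. Camera axes: x right, y up, looking along -z (the intrinsics and any distortion apply to the point x, -y, -z); pixel columns grow to the right and rows downward; lengths in mm; the calibration is good to about 2 mm. A picture is of the moment at which its call begins: read the wrist's pose just before it. camera_model takes no time and is no camera call; for the wrist camera it gives the pose at the moment of the call.
- order.job_done(): hands the job in; it is judged then, once.
Trained networks look in the newest picture that a camera, given by its name, has taken for a name from the list of things; names that differ only in an ending like _2 or _b are one class to them, and where a whole thing is asked for, a point or a joint stands for the part that bears it (a point fixed in the world has none). Each returns a list of dicts, best first, with "confidence" (0 to 1); they miss things now and then, are a little off and sometimes report something else, mostly with a low value. They report only what shows in the picture. A call takes as long as a camera call. They do not tell look-alikes from the thing itself.
- spot_in(camera, label): "point" ([column, row] in pixels, amid what is visible of it).
- regions_of(camera, label): "pixels" (420x560 bool, what is visible of it) and "point" ([column, row] in pixels, amid what is visible of it).
The state is a dict: "time_s": time; "joint_pos": joint angles; "dq": joint speeds; "joint_efforts": joint torques, N m; "eef_pos": TCP position; "eef_rot": TCP orientation; "contact_force": force on the tool from outside, world axes, zero at the start; "ft_torque": the same for the moment, N m; "opening": finger opening in mm; "grip_force": force on a finger pad.
Only numpy, scipy, OpenCV 4.12 (cv2) and the standard library are available. Lean on these libraries where they do the work, as an engineer would, in place of code of your own. Each camera call takes 0.05 s, during which the arm holds its last target. There are 200 camera calls.

## Working session

There is one attempt and no reset: what is moved stays moved. The work goes in short steps, Python scripts to look and compute and a tool call to move; the robot and the scene stay as the last step left them, time stands still between calls to the robot, and variables do not carry over. Pictures are saved under pics/ and viewed, at most 10 in all, crops included, and the job is handed in when it is done.

Besides the shell and the picture viewer there is one more tool, called as a command line: name --pt "numbers of a row" for each row, then --argument value for the rest. drive_tool: Moves the arm, as the interface text tells. Its arguments: {"type":"object","properties":{"deltas":{"type":"array","items":{"type":"array","items":{"type":"number"}}},"newtons":{"type":"number"}},"required":["deltas"]}

```bash
ls; mkdir -p pics; python3 - <<'E'
from workcell import *
import cv2, numpy as np
s=arm.get_state(); print({k:np.round(v,3) for k,v in s.items()})
ims=[]
for c in ("scene","top"):
    im=grab_frame(c); cv2.imwrite(f"pics/{c}0.png",cv2.resize(im[:,:,::-1],(800,600)))
    m=camera_model(c); print(c,m)
    for l in ("hook_bar","hook_tip","hook","stand","tile_blue","tile_slot","tile_toe","mug","glaze_jar","bowl","tile_green"):
        print(l,[(np.round(d["point"]).tolist(),round(d["confidence"],2)) for d in spot_in(c,l)][:4])
E
```

```text
pics
{'time_s': np.float64(0.0), 'joint_pos': array([-1.341,  0.469, -0.049,  1.534,  0.024,  1.141, -0.082]), 'dq': array([ 0.   ,  0.002,  0.001, -0.002,  0.   , -0.003, -0.001]), 'joint_efforts': array([-0.0000e+00, -5.1031e+01, -4.7000e-02, -2.3770e+01,  1.1000e-02,
        8.0000e-03,  0.0000e+00]), 'eef_pos': array([172.577, 651.919, 203.662]), 'eef_rot': array([-3.14 ,  0.   ,  2.883]), 'contact_force': array([-0.408, -0.028,  0.356]), 'ft_torque': array([-0.059, -0.053, -0.004]), 'grip_force': np.float64(0.0), 'opening': np.float64(85.64)}
scene {'fov_y': 56.56890711553643, 'cx': 272.15800888496665, 'cy': 209.5798226896435, 'position': array([1525.97544303,  236.27673537,  803.87116603]), 'rotation': array([0.97154409, 0.0052233 , 1.82235548])}
hook_bar [([221.0, 190.0], 0.5)]
hook_tip [([218.0, 188.0], 0.64)]
hook [([216.0, 189.0], 0.66)]
stand [([230.0, 223.0], 0.92), ([216.0, 187.0], 0.68)]
tile_blue [([379.0, 201.0], 0.96), ([400.0, 228.0], 0.73), ([378.0, 276.0], 0.64), ([414.0, 208.0], 0.52)]
tile_slot [([377.0, 201.0], 0.9), ([399.0, 231.0], 0.64), ([381.0, 276.0], 0.6
[... 479 characters left out ...]
+00])}
hook_bar [([342.0, 187.0], 0.51)]
hook_tip [([346.0, 192.0], 0.68)]
hook [([347.0, 191.0], 0.65)]
stand [([336.0, 220.0], 0.6), ([231.0, 230.0], 0.56)]
tile_blue [([193.0, 160.0], 0.89), ([194.0, 286.0], 0.68), ([154.0, 279.0], 0.68), ([170.0, 230.0], 0.5)]
tile_slot [([198.0, 163.0], 0.79), ([172.0, 232.0], 0.76), ([154.0, 276.0], 0.63), ([343.0, 187.0], 0.57)]
tile_toe [([192.0, 159.0], 0.87), ([194.0, 288.0], 0.8), ([173.0, 229.0], 0.62), ([154.0, 280.0], 0.47)]
mug [([420.0, 216.0], 0.6)]
glaze_jar [([282.0, 135.0], 0.8), ([340.0, 218.0], 0.32)]
bowl [([405.0, 168.0], 0.96)]
tile_green [([227.0, 155.0], 0.69), ([171.0, 231.0], 0.63), ([205.0, 204.0], 0.57), ([339.0, 220.0], 0.16)]
```

View pics/scene0.png

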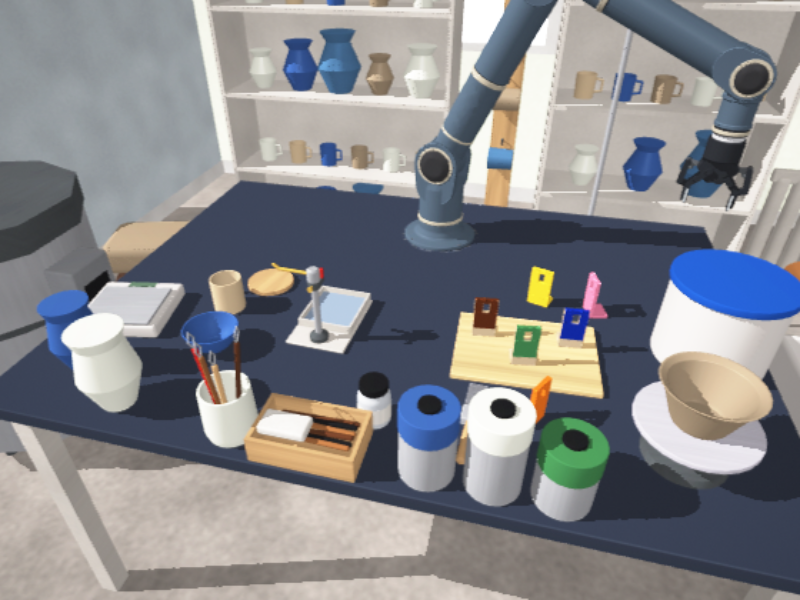

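View pics/top0.png

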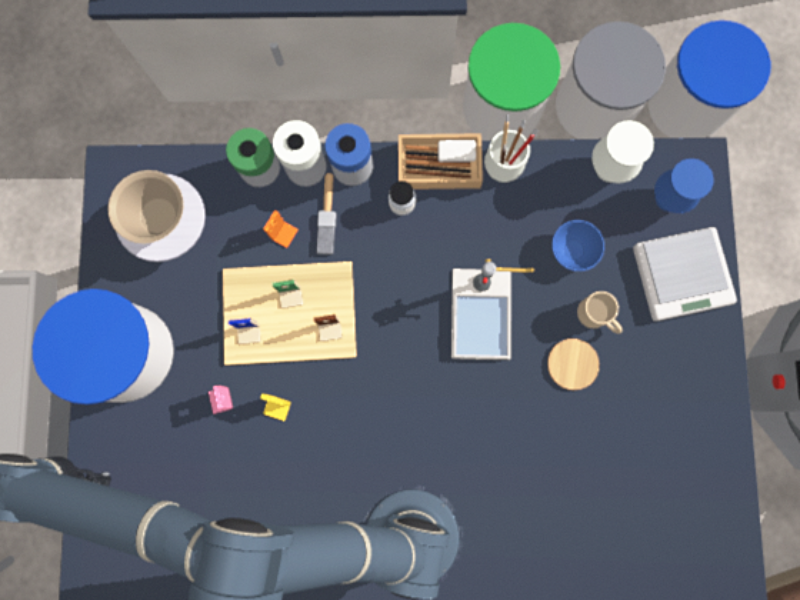

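The scene view shows the stand at about (315,290) of the 800x600 picture, with the hook turned about 90° from the tray. In the top view the hub is at (487,268), the bar runs right to (533,269), the tray lies below it, and the blue tile is at (243,328) on the board.

```bash
cat > h.py <<'E'
from workcell import *
import cv2, numpy as np
from scipy.spatial.transform import Rotation as R
def cam(c):
    m=camera_model(c); m["R"]=R.from_euler("xyz",m["rotation"]).as_matrix(); m["f"]=210/np.tan(np.radians(m["fov_y"]/2)); return m
def on_z(m,p,z):
    d=m["R"]@np.array([(p[0]-m["cx"])/m["f"],-(p[1]-m["cy"])/m["f"],-1.]); o=np.array(m["position"])
    return o+d*(z-o[2])/d[2]
def proj(m,P):
    q=(np.asarray(P,float)-m["position"])@m["R"]
    return np.stack([m["cx"]-m["f"]*q[...,0]/q[...,2], m["cy"]+m["f"]*q[...,1]/q[...,2]],-1)
E
python3 - <<'E'
from h import *
m=cam("top"); k=.7
for n,p,z in [("hub",(488,267),194),("tip",(533,269.5),185),("tray",(452,268),28),("tray",(511,270),28),("tray",(511,358),28),("tray",(452,358),28),("bluetop",(243,323),114),("board",(222,268),14),("board",(353,262),14),("jar",(402,190),95),("bowl",(578,245),55),("mug",(600,308),85),("base",(415,535),0),("brownTop",(327,320),114),("greenTop",(286,286),114)]:
    print(n,on_z(m,(p[0]*k,p[1]*k),z).round(0))
print(cam("wrist"), m["R"].round(2))
s=cam("scene"); print(proj(s,[0,0,0]),on_z(s,(316*k,273*k),194).round(),on_z(s,(275*k,266*k),188).round(),on_z(s,(574*k,310*k),114).round())
im=cv2.imread("pics/top0.png")
E
```

```text
hub [ 587. -171.  194.]
tip [ 582. -270.  185.]
tray [ 618. -103.   28.]
tray [ 611. -243.   28.]
tray [ 402. -236.   28.]
tray [404. -98.  28.]
bluetop [482. 373. 114.]
board [628. 449.  14.]
board [639. 134.  14.]
jar [792.  13.  95.]
bowl [ 664. -400.   55.]
mug [ 509. -436.   85.]
base [ 4. -6.  0.]
brownTop [487. 185. 114.]
greenTop [565. 278. 114.]
{'fov_y': 69.85213263615776, 'cx': 274.3195690470124, 'cy': 212.8032300346674, 'position': array([106.33478651, 669.47656604, 374.30270043]), 'rotation': array([-2.69035124e-01,  2.07767226e-04,  1.31216351e+00]), 'R': array([[ 2.55759070e-01, -9.31978902e-01, -2.56909759e-01],
       [ 9.66740531e-01,  2.46505473e-01,  6.81747502e-02],
       [-2.07767225e-04, -2.65801387e-01,  9.64027790e-01]]), 'f': np.float64(300.7362785655397)} [[-0.01  0.99 -0.17]
 [-1.   -0.01  0.  ]
 [-0.    0.17  0.99]]
[307.33159264 163.42894597] [ 604. -161.  194.] [ 589. -261.  188.] [492. 374. 114.]
```

drive_tool --pt "0.085 0.02 -0.043 0.015 0" --pt "0.085 0.04 -0.086 0.03 0" --pt "0.085 0.06 -0.129 0.045 0" --pt "0.085 0.078 -0.172 0.06 0" --pt "0.085 0.118 -0.19 0.06 0" --pt "0.085 0.158 -0.208 0.06 0" --pt "0.085 0.198 -0.226 0.06 0" --pt "0.085 0.238 -0.246 0.06 0" --pt "0.085 0.278 -0.264 0.06 0" --pt "0.085 0.308 -0.28 0.06 0"

```text
time_s: 2.2
eef_pos: [483.3, 370.7, 264.9]
eef_rot: [3.141, 0.001, 2.881]
contact_force: [0.4, 0.6, -0.3]
opening: 84.7
grip_force: 0.0
```

drive_tool --pt "0.085 0 0 0 0" --pt "0.085 0 0 0 0" --pt "0.085 0 0 0 0"

```text
time_s: 2.5
eef_pos: [479.4, 373.7, 264.7]
eef_rot: [3.141, -0.001, 2.885]
contact_force: [0.0, -0.6, -0.3]
opening: 85.1
grip_force: 0.0
```

```bash
python3 - <<'E'
from h import *
print(arm.get_state()["eef_pos"],arm.get_state()["eef_rot"])
m=cam("wrist"); im=grab_frame("wrist"); np.save("w1.npy",im)
import pickle; pickle.dump(m,open("w1.pkl","wb"))
cv2.imwrite("pics/w1.png",cv2.resize(im[:,:,::-1],(800,600)))
print(m["position"],[proj(m,p).round() for p in ([482,373,114],[487,185,114],[565,278,114])])
for l in ("tile_blue","tile_slot","tile_toe"):
    print(l,[(np.round(d["point"],1).tolist(),round(d["confidence"],2)) for d in spot_in("wrist",l)][:4])
E
```

```text
[479.35010604 373.74712431 264.67729655] [ 3.14115166e+00 -1.04373236e-03  2.88507207e+00]
[413.0733836  390.41418976 434.31636296] [array([275., 198.]), array([116., 243.]), array([215., 284.])]
tile_blue [([278.6, 183.5], 0.92), ([292.5, 35.3], 0.92), ([187.0, 53.3], 0.79), ([273.4, 328.0], 0.61)]
tile_slot [([186.2, 54.1], 0.97), ([272.9, 327.2], 0.93), ([278.1, 181.8], 0.83), ([290.7, 35.1], 0.67)]
tile_toe [([288.5, 36.9], 0.79), ([273.2, 328.4], 0.69), ([184.4, 55.7], 0.62), ([275.8, 183.4], 0.6)]
```

View pics/w1.png

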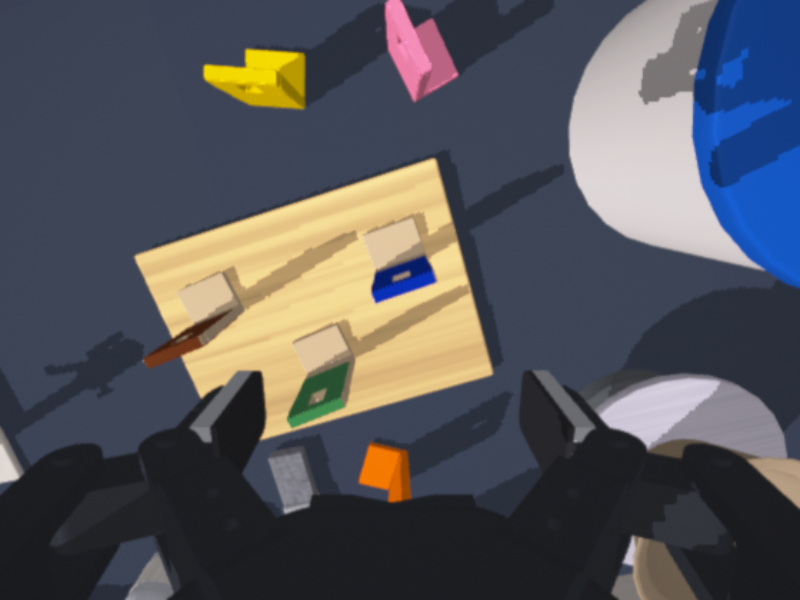

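The wrist view shows the blue tile upright at (402,280) of the 800x600 picture, with its pale foot above it, on the robot's side. The neighbouring tiles are clear of it.

```bash
cat >> h.py <<'E'
from scipy.optimize import minimize
def box(x0,x1,y0,y1,z0,z1): return np.array([[x,y,z] for x in(x0,x1) for y in(y0,y1) for z in(z0,z1)],float)
def fit(m,mask,box,p0,z,S=4):
    """leaf box pose (x,y,yaw) by silhouette overlap"""
    M=cv2.resize(mask.astype(np.float32),None,fx=S,fy=S,interpolation=cv2.INTER_LINEAR)>.5
    def c(p):
        r=R.from_euler("z",p[2]/100).apply(box)+[p[0],p[1],z]
        h=cv2.convexHull(((proj(m,r)+.5)*S*16).astype(np.int32))
        A=np.zeros(M.shape,np.uint8); cv2.fillConvexPoly(A,h,1,shift=4); A=A>0
        return 1-(A&M).sum()/(A|M).sum()
    best=min((minimize(c,[p0[0],p0[1],y],method="Nelder-Mead",options=dict(initial_simplex=np.array([p0[0],p0[1],y])+np.array([[0,0,0],[8,0,0],[0,8,0],[0,0,15]]),maxiter=200)) for y in(-25,0,25)),key=lambda r:r.fun)
    return best.x[0],best.x[1],best.x[2]/100,best.fun
E
cat > ft.py <<'E'
from h import *
import pickle,sys
m=pickle.load(open("w1.pkl","rb"));im=np.load("w1.npy")
hsv=cv2.cvtColor(im,cv2.COLOR_RGB2HSV); b=((hsv[...,0]>112)&(hsv[...,0]<130)&(hsv[...,1]>150)).astype(np.uint8)
n,l,s,_=cv2.connectedComponentsWithStats(b)
k=l[185:205,260:300]; k=np.bincount(k[k>0]).argmax(); b=cv2.morphologyEx((l==k).astype(np.uint8),cv2.MORPH_CLOSE,np.ones((7,7)))
print(s[k]); print(fit(m,b,box(-4.5,4.5,-26,26,8,100),(482,373),14))
E
python3 ft.py
```

```text
[261 180  44  31 723]
(np.float64(488.33665837822946), np.float64(379.16989220587385), np.float64(0.17904172529998028), np.float64(0.1883557261676264))
```

drive_tool --pt "0.085 0.01 -0.047 0.01 0.03" --pt "0.085 0.02 -0.094 0.02 0.06" --pt "0.085 0.03 -0.141 0.03 0.09" --pt "0.085 0.04 -0.188 0.035 0.12" --pt "0.085 0.05 -0.235 0.035 0.15" --pt "0.085 0.06 -0.282 0.035 0.18" --pt "0.085 0.07 -0.329 0.035 0.21" --pt "0.085 0.08 -0.376 0.035 0.24" --pt "0.085 0.09 -0.423 0.035 0.257" --pt "0.085 0.1 -0.47 0.035 0.257"

```text
time_s: 3.7
eef_pos: [580.8, -98.5, 300.1]
eef_rot: [3.141, 0.001, -3.142]
contact_force: [1.0, -0.5, 1.2]
opening: 85.2
grip_force: 0.0
```

drive_tool --pt "0 0.01 -0.045 0 0" --pt "0 0.02 -0.09 0 0" --pt "0 0.02 -0.117 0 0" --pt "0 0.02 -0.117 0 0" --pt "0 0.02 -0.117 0 0" --pt "0 0.02 -0.117 0 0"

```text
time_s: 4.3
eef_pos: [601.1, -212.2, 299.7]
eef_rot: [3.14, 0.0, -3.14]
contact_force: [0.5, 0.4, 0.3]
opening: 0.2
grip_force: 0.0
```

```bash
python3 - <<'E'
from h import *
import pickle
print(arm.get_state()["eef_pos"],arm.get_state()["eef_rot"])
m=cam("wrist"); im=grab_frame("wrist"); np.save("w2.npy",im); pickle.dump(m,open("w2.pkl","wb"))
cv2.imwrite("pics/w2.png",cv2.resize(im[:,:,::-1],(800,600)))
print(m["position"])
for l in ("hook_bar","hook_tip","hook","stand"):
    print(l,[(np.round(d["point"],1).tolist(),round(d["confidence"],2),on_z(m,d["point"],185).round(1)) for d in spot_in("wrist",l)][:4])
E
```

```text
[ 601.14615637 -212.18780162  299.66588257] [ 3.14020927e+00  5.02638526e-05 -3.14036530e+00]
[ 532.53024931 -212.73302273  469.24208347]
hook_bar [([297.8, 182.9], 0.85, array([ 581.3, -190. ,  185. ]))]
hook_tip [([298.6, 183.4], 0.88, array([ 581.8, -189.2,  185. ]))]
hook [([299.9, 185.5], 0.8, array([ 583.8, -187.9,  185. ])), ([522.3, 255.9], 0.57, array([656.3,  41.1, 185. ]))]
stand [([299.9, 110.1], 0.71, array([ 515.4, -189.6,  185. ]))]
```

View pics/w2.png

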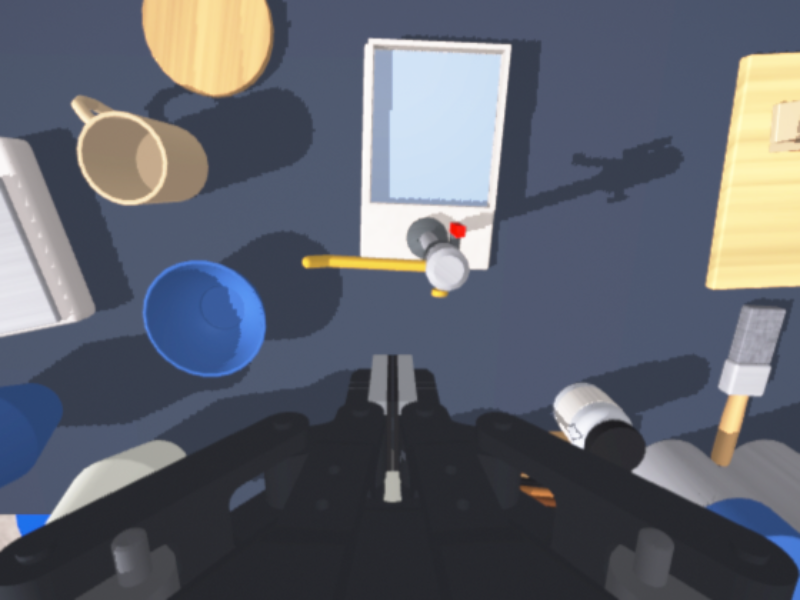

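The wrist view shows the hub at (446,268), the red stop at (458,230), the bar running left to its tip at (308,261), and the tray above. The shut fingertips are at (392,360).

```bash
python3 - <<'E'
from h import *
import pickle
m=pickle.load(open("w2.pkl","rb")); k=.7
print("tcp proj",proj(m,[601.1,-212.2,299.7])/k)
P={}
for n,p,z in [("hub",(447,268),194),("tip",(306,261),190),("bar1",(330,262.5),184),("bar2",(425,266),184),("trayUL",(369,41),28),("trayUR",(510,44),28),("LL",(362,253),5),("LR",(488,268),5),("rimL",(370,205),28),("rimR",(497,207),28),("stop",(458,230),181),("bowl",(205,318),55)]:
    P[n]=on_z(m,(p[0]*k,p[1]*k),z); print(n,P[n].round(1))
E
```

```text
tcp proj [392.52106632 353.74250441]
hub [ 584.1 -176.6  194. ]
tip [ 580.3 -268.7  190. ]
bar1 [ 582.4 -253.9  184. ]
bar2 [ 584.7 -190.1  184. ]
trayUL [ 405.6 -233.3   28. ]
trayUR [ 407.8 -104.6   28. ]
LL [ 603.2 -244.6    5. ]
LR [ 619.5 -106.8    5. ]
rimL [ 551.4 -234.2   28. ]
rimR [ 553.1 -106.8   28. ]
stop [ 561.  -168.5  181. ]
bowl [ 661.6 -400.7   55. ]
```

drive_tool --pt "0 0.012 -0.026 0 0" --pt "0 0.012 -0.026 -0.04 0" --pt "0 0.012 -0.026 -0.08 0" --pt "0 0.012 -0.026 -0.11 0" --pt "0 0.012 -0.026 -0.13 0" --pt "0 0.012 -0.026 -0.132 0" --pt "0 0.012 -0.026 -0.132 0"

```text
time_s: 5.25
eef_pos: [612.9, -240.2, 167.9]
eef_rot: [3.142, -0.0, 3.14]
contact_force: [-0.1, -0.3, 1.0]
opening: 0.0
grip_force: 0.0
```

drive_tool --pt "0 -0.004 0 0 0" --pt "0 -0.008 0 0 0" --pt "0 -0.01 0 0 0" --pt "0 -0.012 0 0 0" --pt "0 -0.012 0 0 0"

```text
time_s: 5.75
eef_pos: [600.5, -240.6, 168.2]
eef_rot: [3.142, 0.0, 3.14]
contact_force: [-1.1, 0.1, -0.4]
opening: -0.3
grip_force: 0.0
```

drive_tool --pt "0 -0.002 0 0 0" --pt "0 -0.004 0 0 0" --pt "0 -0.004 0 0 0"

```text
time_s: 6.05
eef_pos: [596.4, -240.5, 167.7]
eef_rot: [3.141, -0.0, 3.14]
contact_force: [-0.4, -0.6, 0.2]
opening: 0.1
grip_force: 0.0
```

drive_tool --pt "0 -0.002 0 0 0" --pt "0 -0.003 0 0 0" --pt "0 -0.003 0 0 0"

```text
time_s: 6.35
eef_pos: [593.5, -240.5, 167.7]
eef_rot: [3.142, -0.0, 3.14]
contact_force: [-0.4, -0.2, -0.4]
opening: 0.1
grip_force: 0.0
```

drive_tool --pt "0 -0.002 0 0 0" --pt "0 -0.003 0 0 0" --pt "0 -0.003 0 0 0"

```text
time_s: 6.65
eef_pos: [590.5, -240.5, 167.8]
eef_rot: [3.142, -0.0, 3.14]
contact_force: [0.1, 0.4, 0.1]
opening: -0.1
grip_force: 0.0
```

drive_tool --pt "0 -0.002 0 0 0" --pt "0 -0.003 0 0 0" --pt "0 -0.003 0 0 0"

```text
time_s: 6.95
eef_pos: [587.5, -240.5, 167.8]
eef_rot: [3.141, -0.0, 3.14]
contact_force: [-0.7, -0.4, 1.1]
opening: -0.0
grip_force: 0.0
```

drive_tool --pt "0 -0.002 0 0 0" --pt "0 -0.003 0 0 0" --pt "0 -0.003 0 0 0"

```text
time_s: 7.25
eef_pos: [584.5, -240.5, 167.8]
eef_rot: [3.141, -0.0, 3.14]
contact_force: [-0.4, -0.3, -0.5]
opening: -0.2
grip_force: 0.0
```

```bash
python3 - <<'E'
from h import *
print(arm.get_state()["contact_force"])
m=cam("wrist"); im=grab_frame("wrist")
cv2.imwrite("pics/w3.png",cv2.resize(im[100:310,140:420,::-1],(800,600)))
E
```

```text
[-0.44994352 -0.31103957 -0.48451766]
```

View pics/w3.png

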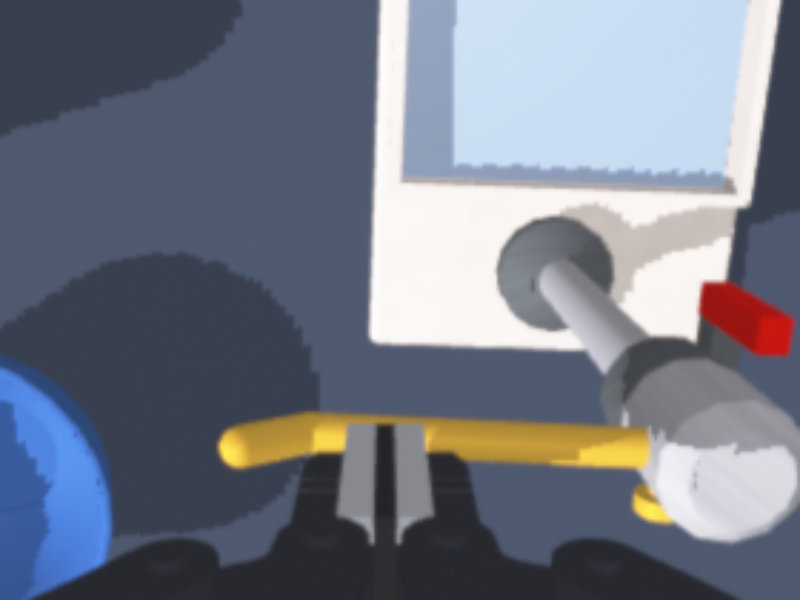

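The crop shows the shut fingertips at (385,425), drawn over the brass bar rather than behind it. The hub is at (728,460) and the red stop at (750,315). I need to check the geometry before pushing.

```bash
python3 - <<'E'
from h import *
m=cam("wrist"); f=lambda u,v:(140+u*.35,100+v*.35)
print(m["position"],(proj(m,[584.5,-240.5,167.8])-[140,100])/.35)
for n,p,z in [("hub",f(728,460),194),("tip",f(240,447),188),("bar",f(320,430),184),("bar",f(630,447),184),("bar180",f(470,437),180),("stop",f(760,315),181),("rimL",f(380,180),28),("rimR",f(755,200),28),("plate",f(555,272),10)]: print(n,on_z(m,p,z).round(1))
E
```

```text
[ 516.02622883 -240.60360638  337.3311734 ] [385.07027594 421.43525054]
hub [ 581.5 -178.5  194. ]
tip [ 581.4 -267.8  188. ]
bar [ 579.7 -253.   184. ]
bar [ 583.3 -193.3  184. ]
bar180 [ 582.9 -223.8  180. ]
stop [ 557.8 -169.9  181. ]
rimL [ 548.6 -242.1   28. ]
rimR [ 555.9 -107.4   28. ]
plate [ 586.1 -174.2   10. ]
```

```bash
python3 - <<'E'
from h import *
m=cam("scene"); im=grab_frame("scene")[:,:,::-1].copy()
big=cv2.resize(im[130:250,160:320],(800,600),interpolation=cv2.INTER_CUBIC)
for P,c in (([584.5,-240.5,167.8],(0,255,0)),([584.5,-240.5,194],(0,255,255)),([585,-175,194],(255,0,255)),([585,-175,0],(255,255,0)),([583,-240,180],(255,255,255))):
    p=(proj(m,P)+.5-[160,130])*5; cv2.circle(big,tuple(p.astype(int).tolist()),4,c,-1); print(P,p.round())
cv2.imwrite("pics/s3.png",big)
E
```

```text
[584.5, -240.5, 167.8] [202. 312.]
[584.5, -240.5, 194] [197. 275.]
[585, -175, 194] [298. 289.]
[585, -175, 0] [322. 541.]
[583, -240, 180] [202. 294.]
```

View pics/s3.png

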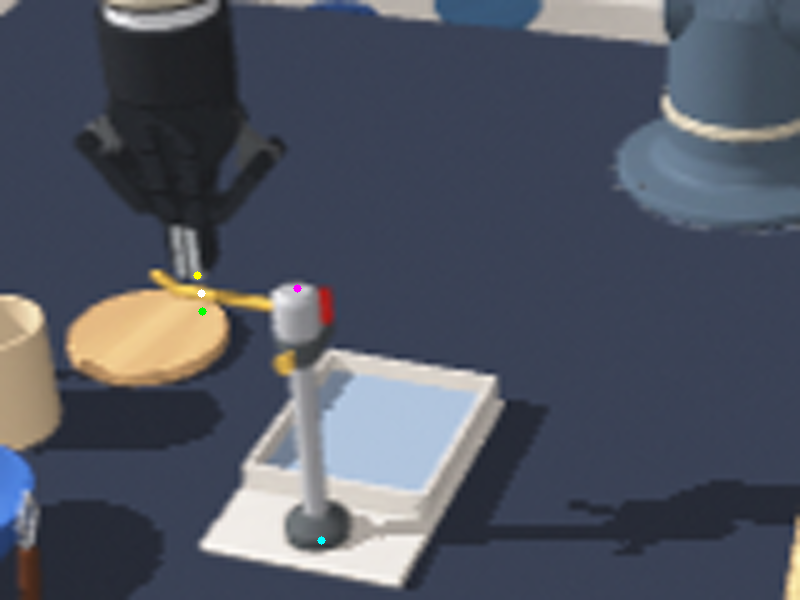

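The scene crop shows the hub and bar where I computed them. The real fingertips end at (187,275), about 26 mm higher than the nominal TCP at (202,312), so they pass over the bar. I'll back off and go lower.

drive_tool --pt "0 0.01 0 0 0" --pt "0 0.028 0 0 0" --pt "0 0.028 0 -0.01 0" --pt "0 0.028 0 -0.02 0" --pt "0 0.028 0 -0.028 0" --pt "0 0.028 0 -0.028 0"

```text
time_s: 7.95
eef_pos: [610.8, -240.1, 137.6]
eef_rot: [3.14, -0.004, 3.139]
contact_force: [-0.7, 1.1, 0.3]
opening: -0.2
grip_force: 0.0
```

```bash
python3 - <<'E'
from h import *
s=arm.get_state();print(s["eef_pos"],s["contact_force"],s["opening"])
m=cam("scene"); im=grab_frame("scene")[:,:,::-1].copy()
a=cv2.resize(im[150:230,170:250],(400,400),interpolation=cv2.INTER_CUBIC)
p=(proj(m,s["eef_pos"])+.5-[170,150])*5; cv2.circle(a,tuple(p.astype(int).tolist()),4,(0,255,0),-1)
w=cam("wrist");iw=grab_frame("wrist")[:,:,::-1]
b=cv2.resize(iw[150:290,190:330],(400,400),interpolation=cv2.INTER_CUBIC)
p=(proj(w,s["eef_pos"])+.5-[190,150])*400/140; cv2.circle(b,tuple(p.astype(int).tolist()),4,(0,255,0),-1)
cv2.imwrite("pics/s4.png",np.hstack([a,b]))
E
```

```text
[ 610.8379115  -240.07626121  137.55513877] [-0.67420243  1.09741297  0.27258566] -0.16312278283976236
```

View pics/s4.png

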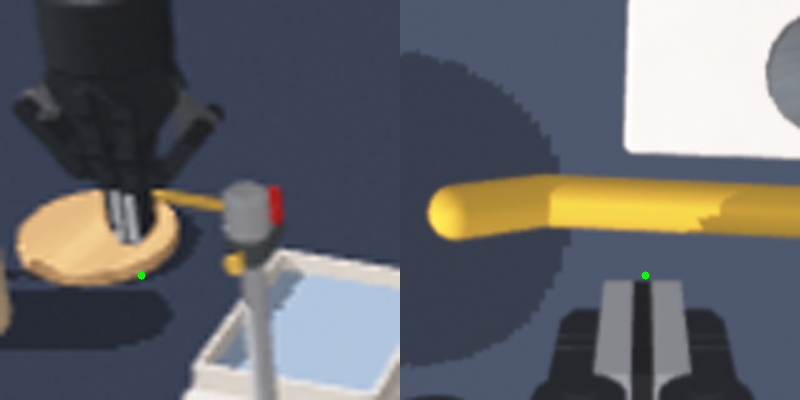

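The finger is now on the +x side of the bar and overlaps it in height, with the bar above the fingertips in the wrist view. Pushing now.

drive_tool --pt "0 -0.004 0 0 0" --pt "0 -0.008 0 0 0" --pt "0 -0.01 0 0 0" --pt "0 -0.01 0 0 0"

```text
time_s: 8.45
eef_pos: [602.3, -240.6, 140.1]
eef_rot: [3.142, 0.0, 3.139]
contact_force: [0.0, -0.4, -0.5]
opening: 0.1
grip_force: 0.0
```

drive_tool --pt "0 -0.002 0 0 0" --pt "0 -0.004 0 0 0" --pt "0 -0.004 0 0 0"

```text
time_s: 8.75
eef_pos: [598.8, -240.4, 139.9]
eef_rot: [3.141, 0.001, 3.14]
contact_force: [-0.0, -0.3, -0.4]
opening: 0.1
grip_force: 0.1
```

drive_tool --pt "0 -0.002 0 0 0" --pt "0 -0.003 0 0 0" --pt "0 -0.003 0 0 0"

```text
time_s: 9.05
eef_pos: [598.6, -240.4, 140.1]
eef_rot: [-3.14, 0.006, 3.141]
contact_force: [5.9, -1.3, -3.4]
opening: 0.2
grip_force: 3.4
```

drive_tool --pt "0 -0.002 0 0 0" --pt "0 -0.003 0 0 0" --pt "0 -0.003 0 0 0"

```text
time_s: 9.35
eef_pos: [598.2, -240.4, 140.4]
eef_rot: [-3.139, 0.011, 3.141]
contact_force: [12.4, -2.3, -7.4]
opening: -0.1
grip_force: 6.1
```

drive_tool --pt "0 -0.0023 -0.0002 0 -0.035" --pt "0 -0.0046 -0.0004 0 -0.07" --pt "0 -0.0069 -0.0005 0 -0.105" --pt "0 -0.0091 -0.0005 0 -0.14"

```text
time_s: 9.75
eef_pos: [589.3, -241.4, 140.4]
eef_rot: [-3.14, 0.012, 3.0]
contact_force: [13.3, -2.9, -7.6]
opening: 0.2
grip_force: 6.5
```

drive_tool --pt "0 -0.0046 0.0002 0 -0.07" --pt "0 -0.0091 0.0008 0 -0.14" --pt "0 -0.0136 0.0016 0 -0.209" --pt "0 -0.018 0.0028 0 -0.279" --pt "0 -0.0224 0.0043 0 -0.349" --pt "0 -0.0266 0.006 0 -0.419" --pt "0 -0.0307 0.0081 0 -0.489" --pt "0 -0.0346 0.0105 0 -0.559"

```text
time_s: 10.55
eef_pos: [554.0, -232.7, 140.5]
eef_rot: [3.14, 0.013, 2.438]
contact_force: [12.5, -6.8, -9.2]
opening: -0.0
grip_force: 6.5
```

drive_tool --pt "0 -0.0038 0.0026 0 -0.07" --pt "0 -0.0073 0.0055 0 -0.14" --pt "0 -0.0107 0.0086 0 -0.209" --pt "0 -0.0138 0.0119 0 -0.279" --pt "0 -0.0167 0.0155 0 -0.349" --pt "0 -0.0193 0.0192 0 -0.419" --pt "0 -0.0217 0.0231 0 -0.489" --pt "0 -0.0238 0.0272 0 -0.559"

```text
time_s: 11.35
eef_pos: [528.8, -208.2, 140.8]
eef_rot: [3.136, 0.012, 1.877]
contact_force: [9.4, -11.0, -7.9]
opening: -0.4
grip_force: 6.2
```

drive_tool --pt "0 -0.0009 0.0021 0 -0.035" --pt "0 -0.0018 0.0042 0 -0.07" --pt "0 -0.0026 0.0063 0 -0.105" --pt "0 -0.0033 0.0085 0 -0.14"

```text
time_s: 11.75
eef_pos: [524.8, -200.4, 140.9]
eef_rot: [3.135, 0.012, 1.738]
contact_force: [7.7, -9.9, -8.1]
opening: -0.1
grip_force: 6.1
```

drive_tool --pt "0 -0.0003 0.0011 0 -0.0175" --pt "0 -0.0006 0.0022 0 -0.035" --pt "0 -0.0009 0.0033 0 -0.0525" --pt "0 -0.0012 0.0044 0 -0.07"

```text
time_s: 12.15
eef_pos: [523.2, -196.3, 140.9]
eef_rot: [3.135, 0.011, 1.668]
contact_force: [6.9, -11.9, -7.1]
opening: -0.0
grip_force: 6.0
```

drive_tool --pt "0 -0.0002 0.001 0 -0.0175" --pt "0 -0.0003 0.002 0 -0.035" --pt "0 -0.0003 0.002 0 -0.035"

```text
time_s: 12.45
eef_pos: [522.6, -194.2, 140.8]
eef_rot: [3.135, 0.011, 1.634]
contact_force: [6.2, -11.2, -6.0]
opening: -0.2
grip_force: 5.7
```

drive_tool --pt "0 -0.0001 0.001 0 -0.0175" --pt "0 -0.0002 0.002 0 -0.035" --pt "0 -0.0002 0.002 0 -0.035"

```text
time_s: 12.75
eef_pos: [522.0, -192.4, 140.8]
eef_rot: [3.136, 0.01, 1.599]
contact_force: [5.1, -11.4, -4.9]
opening: -0.3
grip_force: 5.7
```

drive_tool --pt "0 0 0.001 0 -0.01" --pt "0 0 0.001 0 -0.01"

```text
time_s: 12.95
eef_pos: [521.8, -191.5, 140.8]
eef_rot: [3.136, 0.01, 1.589]
contact_force: [5.3, -11.0, -5.4]
opening: 0.1
grip_force: 5.8
```

drive_tool --pt "0 0 0.001 0 -0.01" --pt "0 0 0.001 0 -0.01"

```text
time_s: 13.15
eef_pos: [521.6, -190.6, 140.8]
eef_rot: [3.136, 0.01, 1.578]
contact_force: [5.0, -12.2, -5.5]
opening: 0.3
grip_force: 5.8
```

drive_tool --pt "0 0 0.001 0 -0.01" --pt "0 0 0.001 0 -0.01"

```text
time_s: 13.35
eef_pos: [521.5, -189.7, 140.8]
eef_rot: [3.136, 0.01, 1.568]
contact_force: [4.4, -11.1, -4.7]
opening: 0.2
grip_force: 5.8
```

Still moving freely at about 11 N, so I'll keep on in 1 mm steps.

drive_tool --pt "0 0 0.001 0 -0.01" --pt "0 0 0.001 0 -0.01"

```text
time_s: 13.55
eef_pos: [521.4, -188.8, 140.8]
eef_rot: [3.136, 0.01, 1.558]
contact_force: [4.0, -11.9, -5.5]
opening: 0.2
grip_force: 5.9
```

drive_tool --pt "0 0 0.001 0 0" --pt "0 0 0.001 0 0"

```text
time_s: 13.75
eef_pos: [521.3, -188.1, 140.8]
eef_rot: [3.136, 0.011, 1.558]
contact_force: [3.2, -12.5, -5.4]
opening: -0.0
grip_force: 6.1
```

drive_tool --pt "0 0 0.001 0 0" --pt "0 0 0.001 0 0"

```text
time_s: 13.95
eef_pos: [521.3, -188.1, 140.8]
eef_rot: [3.135, 0.012, 1.558]
contact_force: [4.3, -13.4, -6.4]
opening: 0.1
grip_force: 7.1
```

drive_tool --pt "0 0 0.001 0 0" --pt "0 0 0.001 0 0"

```text
time_s: 14.15
eef_pos: [521.3, -188.1, 140.9]
eef_rot: [3.135, 0.014, 1.557]
contact_force: [4.3, -16.8, -6.8]
opening: 0.0
grip_force: 8.0
```

Force rises with no motion, so the hook is home. Backing off.

drive_tool --pt "0 0 0 0 0" --pt "0 0 -0.01 0 0" --pt "0 0 -0.03 0 0" --pt "0 0 -0.05 0 0" --pt "0 0 -0.055 0.05 0" --pt "0 0 -0.055 0.1 0" --pt "0 0 -0.055 0.13 0" --pt "0 0 -0.055 0.13 0" --pt "0 0 -0.055 0.13 0"

```text
time_s: 15.05
eef_pos: [519.9, -233.9, 269.8]
eef_rot: [3.141, -0.001, 1.562]
contact_force: [-0.1, 1.1, -0.8]
opening: -0.1
grip_force: 0.0
```

```bash
cat > bar.py <<'E'
from h import *
s=arm.get_state(); m=cam("wrist"); im=grab_frame("wrist"); print(s["eef_pos"].round(1),s["eef_rot"].round(4),m["position"].round(1))
hsv=cv2.cvtColor(im,cv2.COLOR_RGB2HSV); b=((hsv[...,0]>18)&(hsv[...,0]<32)&(hsv[...,1]>150)&(hsv[...,2]>90))
n,l,st,ce=cv2.connectedComponentsWithStats(b.astype(np.uint8))
for k in range(1,n):
    if st[k,4]<150: continue
    v,u=np.nonzero(l==k); W=np.array([on_z(m,(a,c),180) for a,c in zip(u,v)])
    print("comp",st[k].tolist(),"x",W[:,0].min().round(1),W[:,0].max().round(1),"y",W[:,1].min().round(1),W[:,1].max().round(1))
    for x0 in range(490,580,10):
        q=W[abs(W[:,0]-x0)<2]
        if len(q)>4: print(x0,((q[:,1].min()+q[:,1].max())/2).round(2),np.ptp(q[:,1]).round(1),end="; ")
    print()
cv2.imwrite("pics/last.png",im[:,:,::-1])
E
python3 bar.py
```

```text
[ 519.9 -233.9  269.8] [ 3.1414e+00 -1.2000e-03  1.5623e+00] [ 519.  -167.2  439.5]
comp [239, 134, 99, 11, 779] x 489.6 571.8 y -178.8 -170.0
490 -172.86 5.7; 500 -172.93 5.7; 510 -173.01 5.7; 520 -173.5 4.9; 530 -174.0 5.7; 540 -174.08 5.7; 550 -174.57 6.5; 560 -174.66 6.5; 570 -175.55 6.5;
```

drive_tool --pt "0 0 0.045 0.01 0.145" --pt "0 0 0.093 0.02 0.29" --pt "0.085 0 0.141 0.02 0.435" --pt "0.085 0 0.189 0.02 0.58" --pt "0.085 0 0.237 0.02 0.725" --pt "0.085 0 0.285 0.02 0.87" --pt "0.085 0 0.333 0.02 1.015" --pt "0.085 0 0.381 0.02 1.16" --pt "0.085 -0.01 0.429 0.02 1.305" --pt "0.085 -0.02 0.477 0.02 1.45"

```text
time_s: 16.1
eef_pos: [498.5, 244.2, 287.6]
eef_rot: [-3.139, -0.003, 3.018]
contact_force: [0.7, 0.8, 1.0]
opening: 85.0
grip_force: 0.0
```

drive_tool --pt "0.085 -0.01 0.045 -0.01 0.14" --pt "0.085 -0.02 0.09 -0.02 0.28" --pt "0.085 -0.02 0.11 -0.02 0.3" --pt "0.085 -0.02 0.11 -0.02 0.3" --pt "0.085 -0.02 0.11 -0.02 0.3"

```text
time_s: 16.6
eef_pos: [480.3, 351.3, 268.5]
eef_rot: [-3.139, -0.002, -2.973]
contact_force: [0.2, -0.1, -0.5]
opening: 84.9
grip_force: 0.0
```

```bash
python3 - <<'E'
from h import *
import pickle
s=arm.get_state(); print(s["eef_pos"],s["eef_rot"])
m=cam("wrist"); im=grab_frame("wrist"); np.save("w1.npy",im); pickle.dump(m,open("w1.pkl","wb"))
p=proj(m,[486,376,114]).round().astype(int); print(p)
x,y=np.clip(p-[80,60],0,[400,300]); print(x,y)
cv2.imwrite("pics/w5.png",cv2.resize(im[y:y+120,x:x+160,::-1],(800,600),interpolation=cv2.INTER_CUBIC))
E
sed -i 's/k=l\[185.*argmax();/p=proj(m,[486,376,100]).astype(int); k=l[p[1]-15:p[1]+15,p[0]-15:p[0]+15]; k=np.bincount(k[k>0]).argmax();/' ft.py; python3 ft.py
```

```text
[480.33570194 351.2583059  268.49556685] [-3.13907489e+00 -1.92934379e-03 -2.97327374e+00]
[296 204]
216 144
[278 188  44  23 729]
(np.float64(487.5890473645471), np.float64(379.95314757161646), np.float64(0.01707674902535703), np.float64(0.1959754476998038))
```

View pics/w5.png

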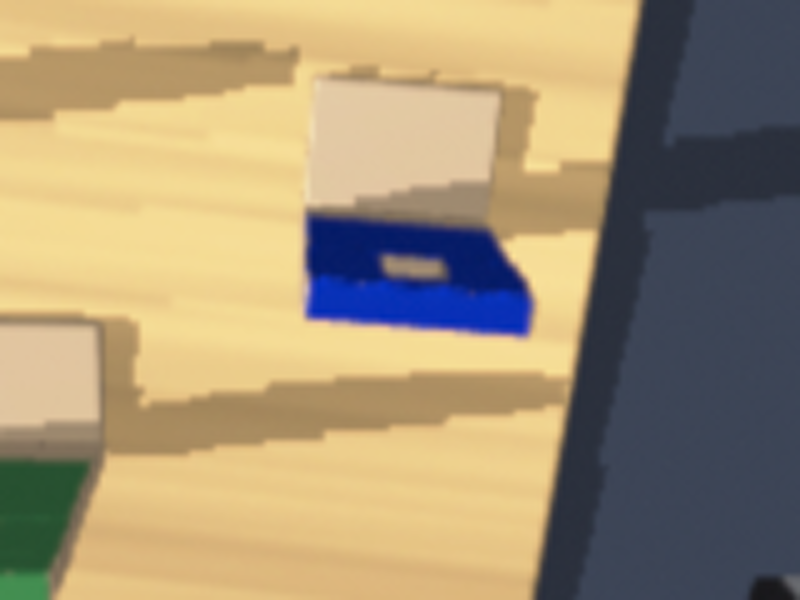

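The crop shows the tile's bright top face with corners (308,278), (307,320), (530,335) and (532,293). The foot's front corners are at (316,78) and (500,92).

```bash
python3 - <<'E'
from h import *
import pickle
m=pickle.load(open("w1.pkl","rb")); f=lambda u,v:(216+u/5-.4,144+v/5-.4)
for n,p,z in [("FL",(308,278),114),("BL",(307,320),114),("BR",(530,335),114),("FR",(532,293),114),("toeL",(316,78),22),("toeR",(500,92),22),("rootL",(306,212),22),("rootR",(488,228),22)]: print(n,on_z(m,f(*p),z).round(1))
for P in ([480,351,268],): print(proj(m,P))
E
```

```text
FL [484.6 354.7 114. ]
BL [494.1 356.1 114. ]
BR [489.1 405.7 114. ]
FR [479.7 404.1 114. ]
toeL [449.4 351.4  22. ]
toeR [444.7 401.8  22. ]
rootL [486.4 355.   22. ]
rootR [482.3 406.2  22. ]
[274.11429158 246.82088307]
```

drive_tool --pt "0.085 0.0066 0.029 0 -0.072" --pt "0.085 0.0066 0.029 -0.03 -0.072" --pt "0.085 0.0066 0.029 -0.07 -0.072" --pt "0.085 0.0066 0.029 -0.11 -0.072" --pt "0.085 0.0066 0.029 -0.14 -0.072" --pt "0.085 0.0066 0.029 -0.14 -0.072"

```text
time_s: 17.25
eef_pos: [485.0, 377.4, 125.7]
eef_rot: [-3.135, -0.007, -3.047]
contact_force: [-0.1, -0.5, 0.9]
opening: 85.1
grip_force: 0.0
```

drive_tool --pt "0.085 0 0 -0.015 0" --pt "0.085 0 0 -0.03 0" --pt "0.085 0 0 -0.045 0" --pt "0.085 0 0 -0.06 0" --pt "0.085 0 0 -0.07 0" --pt "0.085 0 0 -0.07 0" --pt "0.085 0 0 -0.07 0"

```text
time_s: 17.95
eef_pos: [487.0, 381.7, 59.7]
eef_rot: [-3.142, 0.0, -3.043]
contact_force: [0.1, 0.4, 0.4]
opening: 85.3
grip_force: 0.0
```

```bash
python3 - <<'E'
from h import *
s=arm.get_state()
m=cam("scene"); im=grab_frame("scene")[:,:,::-1].copy()
c=proj(m,[487,380,90]).astype(int); a=cv2.resize(im[c[1]-40:c[1]+40,c[0]-40:c[0]+40],(400,400),interpolation=cv2.INTER_CUBIC)
for P,k in ((s["eef_pos"],(0,255,0)),([491.5,380.3,114],(0,255,255)),([491.5,354,114],(0,0,255))):
    cv2.circle(a,tuple(((proj(m,P)+.5-c+40)*5).astype(int).tolist()),3,k,-1)
b=cv2.resize(grab_frame("wrist")[100:330,160:390,::-1],(400,400),interpolation=cv2.INTER_AREA)
cv2.imwrite("pics/g.png",np.hstack([a,b]))
E
```

```text
(no output)
```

View pics/g.png

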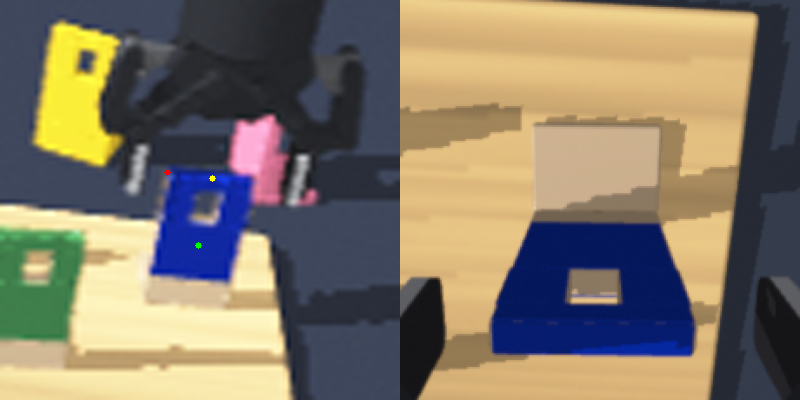

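The fingers straddle the blue tile. Their tips are about 20 mm below its top, and it is nearly centred in the wrist crop, with gaps of 50 and 62 px. I'll lower a little more and close.

drive_tool --pt "0.085 0 -0.0015 -0.006 0" --pt "0.07 0 -0.0015 -0.006 0" --pt "0.06 0 -0.0015 -0.006 0" --pt "0.05 0 -0.0015 -0.006 0" --pt "0.045 0 -0.0015 -0.006 0" --pt "0.04 0 -0.0015 -0.006 0" --pt "0.04 0 -0.0015 -0.006 0" --pt "0.04 0 -0.0015 -0.006 0" --newtons 40

```text
time_s: 18.85
eef_pos: [487.2, 380.4, 54.1]
eef_rot: [3.141, 0.001, -3.043]
contact_force: [1.3, -0.5, 2.7]
opening: 51.2
grip_force: 42.0
```

drive_tool --pt "0.04 0 0 0.01 0" --pt "0.04 0 0 0.03 0" --pt "0.04 0 0 0.06 0" --pt "0.04 0 0 0.09 0" --pt "0.04 0 0 0.12 0" --pt "0.04 0 0 0.145 0" --pt "0.04 0 0 0.15 0" --pt "0.04 0 0 0.15 0"

```text
time_s: 19.65
eef_pos: [486.7, 380.2, 204.2]
eef_rot: [3.141, 0.0, -3.043]
contact_force: [-0.2, 0.5, -1.3]
opening: 51.4
grip_force: 42.0
```

drive_tool --pt "0.04 -0.002 -0.02 0 -0.02" --pt "0.04 -0.004 -0.06 0 -0.04" --pt "0.04 -0.006 -0.1 0 -0.06" --pt "0.04 -0.008 -0.14 0 -0.08" --pt "0.04 -0.012 -0.18 0 -0.1" --pt "0.04 -0.014 -0.22 0 -0.124" --pt "0.04 -0.018 -0.26 0 -0.124" --pt "0.04 -0.022 -0.3 0 -0.124" --pt "0.04 -0.026 -0.34 0 -0.124" --pt "0.04 -0.03 -0.38 0 -0.124"

```text
time_s: 20.65
eef_pos: [454.9, -1.4, 202.1]
eef_rot: [-3.141, -0.003, 3.116]
contact_force: [0.7, 0.1, -1.2]
opening: 51.1
grip_force: 42.0
```

drive_tool --pt "0.04 -0.001 -0.04 0 0" --pt "0.04 -0.002 -0.08 0 0" --pt "0.04 -0.002 -0.12 0 0" --pt "0.04 -0.002 -0.15 0 0" --pt "0.04 -0.002 -0.168 0 0" --pt "0.04 -0.002 -0.172 0 0" --pt "0.04 -0.002 -0.172 0 0" --pt "0.04 -0.002 -0.172 0 0" --pt "0.04 -0.002 -0.172 0 0"

```text
time_s: 21.55
eef_pos: [454.8, -170.3, 203.3]
eef_rot: [3.141, -0.001, 3.118]
contact_force: [0.7, -0.1, -1.1]
opening: 51.6
grip_force: 42.1
```

drive_tool --pt "0.04 0 -0.0014 -0.02 0" --pt "0.04 0 -0.0014 -0.04 0" --pt "0.04 0 -0.0014 -0.055 0" --pt "0.04 0 -0.0014 -0.0585 0" --pt "0.04 0 -0.0014 -0.0585 0" --pt "0.04 0 -0.0014 -0.0585 0"

```text
time_s: 22.15
eef_pos: [455.5, -173.1, 146.0]
eef_rot: [-3.142, 0.001, 3.116]
contact_force: [-0.8, 0.1, -1.2]
opening: 51.3
grip_force: 42.1
```

```bash
sed -i 's/range(490,580,10)/range(480,580,5)/;s/<150: continue/<60: continue/' bar.py; cat >> bar.py <<'E'
for n,(lo,hi,vmin) in dict(blue=(112,130,60),).items():
    q=((hsv[...,0]>lo)&(hsv[...,0]<hi)&(hsv[...,1]>150)&(hsv[...,2]>vmin))
    k,l,st,ce=cv2.connectedComponentsWithStats(q.astype(np.uint8)); i=1+st[1:,4].argmax(); print(st[i])
    for r in range(st[i,1],st[i,1]+st[i,3],6):
        u=np.nonzero(l[r]==i)[0]; print(r,u.min(),u.max(),(u.min()+u.max())/2,end="; ")
E
python3 bar.py; python3 - <<'E'
from h import *
m=cam("scene"); im=grab_frame("scene")[:,:,::-1]
c=proj(m,[500,-172,180]).astype(int); a=cv2.resize(im[c[1]-40:c[1]+40,c[0]-40:c[0]+40],(400,400),interpolation=cv2.INTER_CUBIC)
b=cv2.resize(cv2.imread("pics/last.png")[70:330,150:410],(400,400),interpolation=cv2.INTER_AREA)
cv2.imwrite("pics/pre.png",np.hstack([a,b]))
E
```

```text
[ 455.5 -173.1  146. ] [-3.1416e+00  1.4000e-03  3.1164e+00] [ 386.7 -171.6  315.4]
comp [271, 343, 14, 9, 90] x 495.9 501.0 y -176.3 -169.3
495 -172.22 3.7; 500 -172.82 7.0; 
[ 214  232  121   82 7739]
232 237 267 252.0; 238 235 314 274.5; 244 233 316 274.5; 250 230 318 274.0; 256 228 320 274.0; 262 223 324 273.5; 268 221 327 274.0; 274 219 330 274.5; 280 216 332 274.0; 286 216 332 274.0; 292 215 334 274.5; 298 214 334 274.0; 304 215 334 274.5; 310 215 334 274.5;
```

View pics/pre.png

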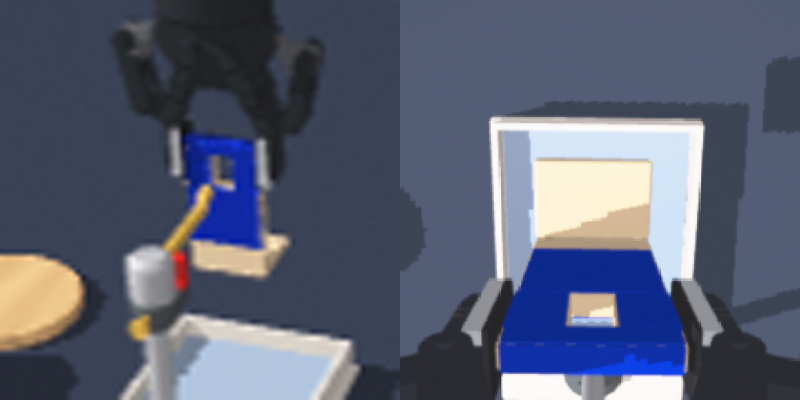

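The tile is centred in the tool, at column 274.2 against the principal column 274.3. The hook tip is near column 278, so the tile needs to go about 1.5 mm to +y. In the scene crop the tip faces the slot.

drive_tool --pt "0.04 0 0.0015 -0.001 0" --pt "0.04 0 0.0015 -0.001 0" --pt "0.04 0 0.0015 -0.001 0" --pt "0.04 0 0.0015 -0.001 0"

```text
time_s: 22.65
eef_pos: [454.8, -171.8, 144.3]
eef_rot: [3.141, 0.0, 3.116]
contact_force: [-0.1, -0.5, -1.0]
opening: 51.6
grip_force: 42.1
```

```bash
python3 bar.py
```

```text
[ 454.8 -171.8  144.3] [3.1415e+00 2.0000e-04 3.1157e+00] [ 386.2 -170.3  313.9]
[ 214  232  121   82 7746]
232 237 267 252.0; 238 235 314 274.5; 244 233 316 274.5; 250 230 318 274.0; 256 228 320 274.0; 262 223 325 274.0; 268 221 327 274.0; 274 219 330 274.5; 280 216 332 274.0; 286 216 332 274.0; 292 215 334 274.5; 298 214 334 274.0; 304 215 334 274.5; 310 215 334 274.5;
```

drive_tool --pt "0.04 0.01 -0.0003 0.0008 0" --pt "0.04 0.02 -0.0005 0.0008 0" --pt "0.04 0.025 -0.0007 0.0008 0" --pt "0.04 0.03 -0.0008 0.0008 0" --pt "0.04 0.033 -0.0009 0.0008 0" --pt "0.04 0.033 -0.0009 0.0008 0"

```text
time_s: 23.3
eef_pos: [488.1, -172.7, 144.9]
eef_rot: [-3.141, -0.0, 3.116]
contact_force: [-0.2, -0.6, -1.5]
opening: 51.4
grip_force: 42.1
```

drive_tool --pt "0.04 0.002 0 0 0" --pt "0.04 0.003 -0.0001 0 0" --pt "0.04 0.003 -0.0001 0 0"

```text
time_s: 23.6
eef_pos: [490.8, -172.7, 145.1]
eef_rot: [3.141, 0.0, 3.116]
contact_force: [-0.3, -0.3, -0.7]
opening: 51.4
grip_force: 42.1
```

drive_tool --pt "0.04 0.002 0 0 0" --pt "0.04 0.003 -0.0001 0 0" --pt "0.04 0.003 -0.0001 0 0"

```text
time_s: 23.9
eef_pos: [494.0, -172.8, 145.1]
eef_rot: [3.142, 0.0, 3.116]
contact_force: [-0.1, -0.4, -1.2]
opening: 51.3
grip_force: 42.1
```

drive_tool --pt "0.04 0.003 -0.0001 0 0" --pt "0.04 0.006 -0.0002 0 0" --pt "0.04 0.009 -0.0002 0 0" --pt "0.04 0.012 -0.0003 0 0" --pt "0.04 0.012 -0.0003 0 0"

```text
time_s: 24.4
eef_pos: [506.4, -173.1, 145.0]
eef_rot: [-3.141, 0.0, 3.116]
contact_force: [-0.2, 0.2, -1.1]
opening: 51.2
grip_force: 42.1
```

drive_tool --pt "0.04 0.005 -0.0001 0 0" --pt "0.04 0.01 -0.0003 0 0" --pt "0.04 0.015 -0.0004 0 0" --pt "0.04 0.02 -0.0005 0 0" --pt "0.04 0.025 -0.0007 0 0" --pt "0.04 0.028 -0.0008 0 0" --pt "0.04 0.028 -0.0008 0 0"

```text
time_s: 25.1
eef_pos: [534.3, -173.9, 145.0]
eef_rot: [-3.141, 0.0, 3.116]
contact_force: [0.4, 0.6, -1.4]
opening: 51.3
grip_force: 42.1
```

drive_tool --pt "0.04 0 0 -0.003 0" --pt "0.04 0 0 -0.006 0" --pt "0.04 0 0 -0.008 0" --pt "0.04 0 0 -0.008 0"

```text
time_s: 25.5
eef_pos: [533.4, -173.8, 136.6]
eef_rot: [3.141, -0.001, 3.116]
contact_force: [0.3, -0.1, -0.7]
opening: 51.0
grip_force: 42.1
```

drive_tool --pt "0.04 0 0 -0.001 0" --pt "0.04 0 0 -0.002 0" --pt "0.04 0 0 -0.002 0"

```text
time_s: 25.8
eef_pos: [533.7, -173.9, 134.9]
eef_rot: [3.142, -0.0, 3.116]
contact_force: [0.2, 0.3, -1.7]
opening: 51.0
grip_force: 42.1
```

drive_tool --pt "0.04 0 0 -0.0005 0" --pt "0.04 0 0 -0.001 0" --pt "0.04 0 0 -0.001 0"

```text
time_s: 26.1
eef_pos: [533.8, -174.0, 134.0]
eef_rot: [3.142, 0.0, 3.116]
contact_force: [-0.2, 0.3, -1.3]
opening: 51.5
grip_force: 42.1
```

drive_tool --pt "0.04 0 0 -0.0005 0" --pt "0.04 0 0 -0.001 0" --pt "0.04 0 0 -0.001 0"

```text
time_s: 26.4
eef_pos: [533.9, -174.0, 133.7]
eef_rot: [3.141, 0.0, 3.116]
contact_force: [-2.1, 0.6, 4.6]
opening: 51.3
grip_force: 42.7
```

The hook now carries the tile with about 6 N, at the expected height. I'll hold briefly and then release.

drive_tool --pt "0.04 0 0 0.0005 0" --pt "0.04 0 0 0.0005 0" --pt "0.04 0 0 0.0005 0"

```text
time_s: 26.7
eef_pos: [533.9, -174.0, 133.7]
eef_rot: [3.142, 0.0, 3.116]
contact_force: [-1.3, 1.1, 4.1]
opening: 51.3
grip_force: 42.4
```

drive_tool --pt "0.053 0 0 0 0" --pt "0.056 0 0 0 0" --pt "0.06 0 0 0 0" --pt "0.065 0 0 0 0" --pt "0.07 0 0 0 0" --pt "0.07 0 0 0 0" --pt "0.07 0 0 0 0"

```text
time_s: 27.4
eef_pos: [533.8, -174.0, 133.5]
eef_rot: [3.142, -0.0, 3.116]
contact_force: [0.6, -0.5, 0.0]
opening: 70.0
grip_force: 0.0
```

Released and no force remains. Rising straight up, with the fingers slightly wider.

drive_tool --pt "0.075 0 0 0 0" --pt "0.075 0 0 0.01 0" --pt "0.075 0 0 0.03 0" --pt "0.075 0 0 0.06 0" --pt "0.075 0 0 0.1 0" --pt "0.075 0 0 0.14 0" --pt "0.075 0 0 0.16 0" --pt "0.075 0 0 0.16 0" --pt "0.075 0 0 0.16 0" --pt "0.075 0 0 0.16 0"

```text
time_s: 28.4
eef_pos: [533.0, -173.5, 292.4]
eef_rot: [3.141, -0.002, 3.116]
contact_force: [-0.7, -0.2, 0.0]
opening: 75.0
grip_force: 0.0
```

```bash
python3 - <<'E'
from h import *
s=arm.get_state(); print(s["eef_pos"],s["contact_force"])
m=cam("wrist"); im=grab_frame("wrist"); hsv=cv2.cvtColor(im,cv2.COLOR_RGB2HSV)
for n,(lo,hi) in dict(blue=(112,130),yel=(18,32)).items():
    q=(hsv[...,0]>=lo)&(hsv[...,0]<=hi)&(hsv[...,1]>150)&(hsv[...,2]>60)
    k,l,st,ce=cv2.connectedComponentsWithStats(q.astype(np.uint8))
    for i in range(1,k):
        if st[i,4]>40: print(n,st[i].tolist(),on_z(m,ce[i],194 if n=="blue" else 182).round(1))
# expected projection of hanging tile's leaf top corners and bar points
r=R.from_euler("z",-.027).apply(box(-4.5,4.5,-26,26,8,100))+[533.8,-174,94]
print(proj(m,r).round().tolist())
print([(d["confidence"],np.round(d["point"])) for d in spot_in("wrist","tile_blue")])
a=cam("scene"); sc=grab_frame("scene"); c=proj(a,[540,-172,150]).astype(int)
cv2.imwrite("pics/fin.png",np.hstack([cv2.resize(sc[c[1]-40:c[1]+40,c[0]-40:c[0]+40,::-1],(400,400),interpolation=cv2.INTER_CUBIC)]))
E
```

```text
[ 533.00051374 -173.53739522  292.36911344] [-0.71992207 -0.23558943  0.02581112]
blue [248, 192, 53, 23, 944] [ 529.2 -173.9  194. ]
yel [271, 161, 8, 40, 292] [ 509.8 -173.3  182. ]
yel [270, 215, 8, 28, 198] [ 557.2 -174.9  182. ]
yel [543, 264, 17, 29, 233] [619.3 110.6 182. ]
[[253.0, 186.0], [246.0, 204.0], [296.0, 186.0], [303.0, 204.0], [253.0, 193.0], [246.0, 213.0], [296.0, 193.0], [302.0, 213.0]]
[(0.93, array([281., 192.])), (0.73, array([552., 278.])), (0.36, array([276., 247.]))]
```

```bash
python3 -c "
from workcell import order
print(order.job_done())"
```

```text
the job is handed in; nothing more can be done
None
```

I pushed the hook home against its stop, hung the blue tile on the bar foot outward, released it and handed in the job; the final camera readings agree with this, but no verdict came back.

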